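# Make up two send-out trays of tissue blocks and slides

## Robot

A 6-joint arm with a two-finger parallel gripper is mounted at the origin on the work surface. World frame = base frame: x ahead of the robot, y to its left, z up, the work surface at z = 0. Lengths are in m, angles in rad, forces in N, time in s.
With the tool pointing down it reaches from about 0.35 to 0.975 m from the base axis. Payload 7.1 kg.
Tool frame: the origin (TCP) lies between the finger pads; the fingertips stand 11 mm ahead of it and the grasp point (between the pads) lies 8 mm behind it; z points along the fingers, y is the line along which they close (so a half turn about z gives the same grasp; the last joint's range is limited). The gripper opens to 88 mm and grips with 3 to 60 N. Pads are 20 mm wide; open, the fingers measure 115 mm over their backs; the gripper's body (75 mm by 178 mm) begins 61 mm behind the grasp point.
Start: joints at [-1.317, 0.423, 1.63, -0, 1.089, -0.019], TCP at [0.168, -0.602, 0.234] pointing down, gripper open.
Joint ranges: [-3, 3], [-0.9, 2.11], [0.09, 2.58], [-1.31, 4.45], [0.11, 2.69], [-2.54, 2.54]. Speed limits (rad/s): [2.39, 2.39, 3.01, 3.14, 3.14, 3.14].

## Interface

Orientations are given as a unit quaternion [w, x, y, z].
In Python, from cell import sensors, camera, get_calibration, workorder gives the robot as it stands.
- The arm moves only by the tool drive_tool, never from a script. Its argument "deltas" is one flat list of numbers, 7 for each row, row after row: the turn, a rotation vector about the tool's x, y, z in degrees, then the shift along the tool's x, y, z in cm, then the finger opening in cm, from 0 to 8.78. In form: [rx, ry, rz, x, y, z, gripper, rx, ry, rz, x, y, z, gripper, ...]. A call has 1 to 5 rows; each row is the pose to reach, as a shift and turn from the pose commanded when the call began, along the tool's axes at that moment; what a row does not reach only later rows make up. A row lasts 1/10 s, in which the tool goes at most 50 mm and 8.59 degrees, less where a joint would pass 70% of its speed; a pose out of reach is approached as far as the arm can. A call with a gripper value outside its range is refused whole. The fingers move at their own pace and stop on an object; "newtons" is the grip in N (left out, the last holds). Time passes only in rows, so rows that repeat a pose let the fingers close. It gives the time, the measured TCP pose, the force, the opening and the grip force at its end, in the units of the state.
- sensors.state(): the state, without advancing time (a new reading comes with each control period).
- camera(name): name is "scene" or "top" or "wrist"; returns the picture (400x640x3 uint8, red, green, blue); there is no depth.
- get_calibration(name): a dict with "fov_y" (degrees; the focal length in pixels is half the picture's height over the tangent of half this angle, whatever the lens; pixels are square), "cx", "cy" (the principal point, pixels), "R" (3x3) and "t" (3): a world point X has camera coordinates R X + t; the wrist camera has in their place "mount" (4x4, takes a point from camera to tool coordinates, whose origin is the TCP and whose axes are the flange's). Camera axes: x right, y down, z forward; pixel columns grow to the right and rows downward; lengths in m; the calibration is good to about 2 mm. A picture is of the moment at which its call begins: read the wrist's pose just before it. get_calibration takes no time and is no camera call.
- workorder.sign_off(): hands the job in; it is judged then, once.
The state is a dict: "time": time; "qpos": joint angles; "qvel": joint speeds; "effort": joint torques, N m; "tcp_pos": TCP position; "orientation": TCP orientation; "ft_force": force on the tool from outside, world axes, zero at the start; "wrist_torque": the same for the moment, N m; "width": finger opening in m; "gripper_force": force on a finger pad.
Only numpy, scipy, OpenCV 4.12 (cv2) and the standard library are available. Lean on these libraries where they do the work, as an engineer would, in place of code of your own. Each camera call takes 0.05 s, during which the arm holds its last target. There are 200 camera calls.

## Task

Make up the trays for two outside consultations from the stock in the steel tray: the yellow block, the green block and the white slide mailer go in the red tray, the pink block and the orange slide mailer in the blue tray. Lay each block wax side up on the floor of a small compartment of its own, and each mailer flat on the floor of the long compartment. Leave the blue block, the white block and the green mailer where they lie.

Things in the scene. Friction and masses are not known exactly. Their poses are not given: they have to be found in the camera images.
- yellow_block: Tissue block, wax up: yellow cassette 40 (own x) x 28 (own y) x 6.5 mm high, its last 6 mm at -x sloping down as a label ramp; on it cream wax 21 x 19 x 6 mm, centred 5 mm to +x, with a brown tissue spot. 12.5 mm high in all, 16 g. Lies on the stock tray, whose floor is 2 mm above the bench. Grip the cassette low, across its 28 mm. Origin: centre of the underside, z up.
- green_block: Tissue block, wax up: green cassette 40 (own x) x 28 (own y) x 6.5 mm high, its last 6 mm at -x sloping down as a label ramp; on it cream wax 21 x 19 x 6 mm, centred 5 mm to +x, with a brown tissue spot. 12.5 mm high in all, 16 g. Lies on the stock tray, whose floor is 2 mm above the bench. Grip the cassette low, across its 28 mm. Origin: centre of the underside, z up.
- white_mailer: Slide mailer: closed flat white plastic box 84 (own x) x 33 (own y) x 18 mm high, cap seam 24 mm to +x of its middle, blank white label on top, 45 g. Lies on the stock tray, whose floor is 2 mm above the bench. Grip across the 33 mm. Origin: centre of the underside, z up.
- pink_block: Tissue block, wax up: bright pink cassette 40 (own x) x 28 (own y) x 6.5 mm high, its last 6 mm at -x sloping down as a label ramp; on it cream wax 21 x 19 x 6 mm, centred 5 mm to +x, with a brown tissue spot. 12.5 mm high in all, 16 g. Lies on the stock tray, whose floor is 2 mm above the bench. Grip the cassette low, across its 28 mm. Origin: centre of the underside, z up.
- orange_mailer: Slide mailer: closed flat orange plastic box 84 (own x) x 33 (own y) x 18 mm high, cap seam 24 mm to +x of its middle, blank white label on top, 45 g. Lies on the stock tray, whose floor is 2 mm above the bench. Grip across the 33 mm. Origin: centre of the underside, z up.
- blue_block: Stays in the stock. Tissue block, wax up: blue cassette 40 (own x) x 28 (own y) x 6.5 mm high, its last 6 mm at -x sloping down as a label ramp; on it cream wax 21 x 19 x 6 mm, centred 5 mm to +x, with a brown tissue spot. 12.5 mm high in all, 16 g. Lies on the stock tray, whose floor is 2 mm above the bench. Grip the cassette low, across its 28 mm. Origin: centre of the underside, z up.
- white_block: Stays in the stock. Tissue block, wax up: white cassette 40 (own x) x 28 (own y) x 6.5 mm high, its last 6 mm at -x sloping down as a label ramp; on it cream wax 21 x 19 x 6 mm, centred 5 mm to +x, with a brown tissue spot. 12.5 mm high in all, 16 g. Lies on the stock tray, whose floor is 2 mm above the bench. Grip the cassette low, across its 28 mm. Origin: centre of the underside, z up.
- green_mailer: Stays in the stock. Slide mailer: closed flat dark green plastic box 84 (own x) x 33 (own y) x 18 mm high, cap seam 24 mm to +x of its middle, blank white label on top, 45 g. Lies on the stock tray, whose floor is 2 mm above the bench. Grip across the 33 mm. Origin: centre of the underside, z up. (Stock tray: fixed stainless steel, 330 x 310 mm, rim 8 mm high.)
- red_tray: Red kit tray, fixed, 125 (own x) x 177 (own y) x 15 mm high; floor 3 mm thick, walls 3 mm thick, 12 mm high above the floor. Inside: long mailer compartment 119 (x) x 84 (y) mm, centred at own (0, +43.5) mm; two small block compartments, each 58 (x) x 84 (y) mm, centred at own (+30.5, -43.5) and (-30.5, -43.5) mm. Origin: centre of the underside, on the bench, z up.
- blue_tray: Blue kit tray, fixed, 125 (own x) x 177 (own y) x 15 mm high; floor 3 mm thick, walls 3 mm thick, 12 mm high above the floor. Inside: long mailer compartment 119 (x) x 84 (y) mm, centred at own (0, +43.5) mm; two small block compartments, each 58 (x) x 84 (y) mm, centred at own (+30.5, -43.5) and (-30.5, -43.5) mm. Origin: centre of the underside, on the bench, z up.

How it is judged:
By the outcome, as a careful person would: the job done as asked, in the order asked, and still so for the second after the job is handed in, with the robot touching nothing.
It also fails if it takes over 104 s, if anything falls off the work surface, if the arm or the gripper's body presses on something with over 40 N, if the wrist force passes 120 N, or if a joint passes its speed limit or range.

## Working session

There is one attempt and no reset: what is moved stays moved. The work goes in short steps, Python scripts to look and compute and a tool call to move; the robot and the scene stay as the last step left them, time stands still between calls to the robot, and variables do not carry over. Pictures are saved under pics/ and viewed, at most 14 in all, crops included, and the job is handed in when it is done.

Besides the shell and the picture viewer there is one more tool, called after "Emit:" by a JSON object that holds its "name" and its "arguments", one argument or row to a line. drive_tool: Moves the arm, as the interface text tells. Its arguments: {"type":"object","properties":{"deltas":{"type":"array"},"newtons":{"type":"number"}},"required":["deltas"]}

```bash
ls; mkdir -p pics; python3 - <<'E'
from cell import sensors,camera,get_calibration
import cv2
print(sensors.state())
for n in("top","scene","wrist"):
    c=get_calibration(n);print(n,c)
    cv2.imwrite(f"pics/{n}0.png",camera(n)[:,:,::-1])
E
```

```text
pics
{'time': 0.0, 'qpos': array([-1.31700576e+00,  4.23828979e-01,  1.63067016e+00, -7.28812515e-06,
        1.08856524e+00, -1.90164590e-02]), 'qvel': array([-2.21023124e-04,  1.83952975e-05, -4.93284607e-04, -5.87235089e-04,
       -7.25101485e-04,  3.34654506e-04]), 'effort': array([ 1.78363363e-03, -5.44622540e+01, -2.73664999e+01,  6.45091245e-02,
        2.27958325e-02, -1.20456925e-04]), 'tcp_pos': array([ 0.16827983, -0.60137976,  0.23291687]), 'orientation': array([-7.30419044e-04,  9.90710957e-01,  1.35982563e-01, -8.93873783e-05]), 'ft_force': array([ 0.09835164, -0.93425329,  0.60359962]), 'wrist_torque': array([ 0.03452961,  0.01825676, -0.01956311]), 'gripper_force': 0.0, 'width': 0.08788090857848378}
top {'fov_y': 53.21106841862977, 'cx': 317.9556532301437, 'cy': 198.52124287283957, 'R': array([[-0.0039902 , -0.9992706 , -0.0379783 ],
       [-0.98562244,  0.01034526, -0.16864571],
       [ 0.1689156 ,  0.03675934, -0.98494481]]), 't': array([0.02341666, 0.56771801, 0.76721391])}
scene {'fov_y': 55.00253040760031, 'cx': 319.9462746694593, 'cy': 195.88671692272973, 'R': array([[-0.10504876,  0.99440249, -0.01133352],
       [ 0.83030139,  0.08142938, -0.5513337 ],
       [-0.54732472, -0.06732716, -0.83420783]]), 't': array([ 0.0756046 , -0.4435611 ,  1.34342366])}
wrist {'fov_y': 58.23457113414869, 'cx': 318.12893167806027, 'cy': 196.25591826348705, 'mount': array([[ 6.56714199e-04, -9.64697301e-01, -2.63360374e-01,
         7.13752629e-02],
       [ 9.99999724e-01,  7.25295201e-04, -1.63184403e-04,
        -1.06444241e-04],
       [ 3.48437569e-04, -2.63360194e-01,  9.64697511e-01,
        -1.51339769e-01],
       [ 0.00000000e+00,  0.00000000e+00,  0.00000000e+00,
         1.00000000e+00]])}
```

View pics/top0.png

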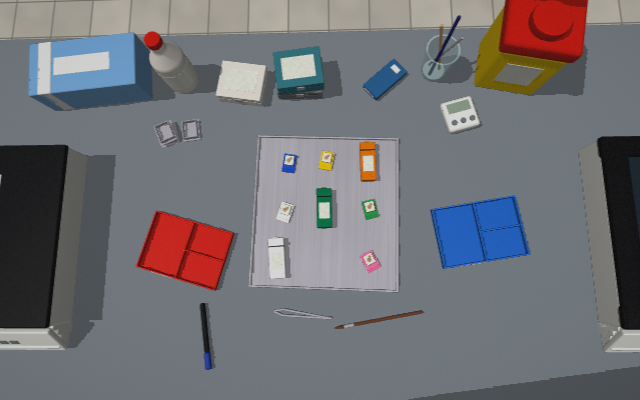

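View pics/scene0.png

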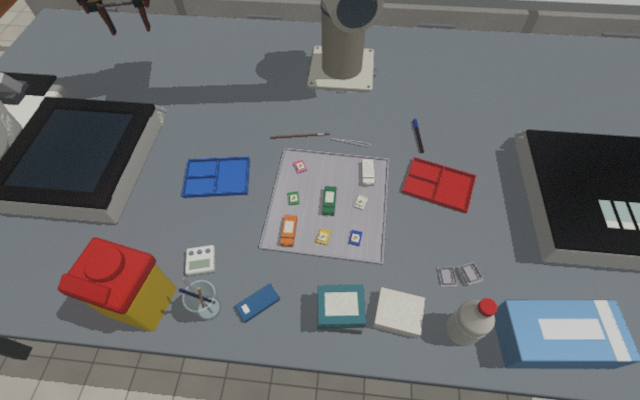

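The top view shows the stock: yellow block (327,160), green block (370,209), pink block (370,261), white mailer (277,258) and orange mailer (368,161). The red tray is at (187,250) and the blue tray at (479,232). The scene view shows the same things, seen facing the robot.

```bash
cat > h.py <<'E'
import numpy as np,cv2
from cell import sensors,camera,get_calibration
from scipy.spatial.transform import Rotation as Ro
def cam(n,st=None):
    c=get_calibration(n);f=200/np.tan(np.radians(c['fov_y']/2))
    if n=='wrist':
        T=np.eye(4);T[:3,:3]=Ro.from_quat(np.roll(st['orientation'],-1)).as_matrix();T[:3,3]=st['tcp_pos']
        T=T@c['mount'];R=T[:3,:3];C=T[:3,3]
    else: R=np.array(c['R']).T;C=-R@c['t']
    return f,c['cx'],c['cy'],R,C
def rays(k,uv):
    f,cx,cy,R,C=k;uv=np.atleast_2d(uv).astype(float)
    d=np.c_[(uv[:,0]-cx)/f,(uv[:,1]-cy)/f,np.ones(len(uv))]@R.T
    return C,d/np.linalg.norm(d,axis=1)[:,None]
def plane(k,uv,z):
    C,d=rays(k,uv);return C+d*((z-C[2])/d[:,2])[:,None]
def proj(k,X):
    f,cx,cy,R,C=k;p=(np.atleast_2d(X)-C)@R;return p[:,:2]/p[:,2:]*f+[cx,cy]
def tri(k1,u1,k2,u2):
    A=np.zeros((3,3));b=np.zeros(3)
    L=[]
    for k,u in((k1,u1),(k2,u2)):
        C,d=rays(k,u);d=d[0];P=np.eye(3)-np.outer(d,d);A+=P;b+=P@C;L.append((C,P))
    X=np.linalg.solve(A,b);return X,max(np.linalg.norm(P@(X-C)) for C,P in L)
HSV=dict(yellow=((20,120,100),(33,255,255)),green=((45,120,40),(80,255,255)),pink=((150,80,120),(174,255,255)),
 orange=((8,170,120),(18,255,255)),blue=((100,150,60),(125,255,255)),red=((0,170,60),(6,255,255)))
def blobs(img,c,amin=30):
    h=cv2.cvtColor(img,cv2.COLOR_RGB2HSV);m=cv2.inRange(h,*map(np.array,HSV[c]))
    if c=='red': m|=cv2.inRange(h,np.array((175,170,60)),np.array((180,255,255)))
    m=cv2.morphologyEx(m,cv2.MORPH_CLOSE,np.ones((3,3)))
    cs,_=cv2.findContours(m,cv2.RETR_EXTERNAL,cv2.CHAIN_APPROX_NONE)
    return [x for x in sorted(cs,key=cv2.contourArea,reverse=True) if cv2.contourArea(x)>=amin]
def rect(k,c,z):
    "min area rectangle of the contour cast on plane z: centre, sizes (long first), yaw deg of the long side"
    P=plane(k,c.reshape(-1,2),z)[:,:2]
    (c0,(w,h),a)=cv2.minAreaRect((P*1000).astype(np.float32))
    if w<h: w,h,a=h,w,a+90
    return np.array(c0)/1000,(round(w,1),round(h,1)),(a+90)%180-90
E
python3 - <<'E'
from h import *
K={};B={}
for n in('top','scene'):
    K[n]=cam(n);im=cv2.imread(f'pics/{n}0.png')[:,:,::-1].copy()
    for c in HSV:
        z=.015 if c in('red','blue') else .02 if c=='orange' else .006
        for b in blobs(im,c,15)[:5]:
            r=rect(K[n],b,z)
            x,y,w,h=cv2.boundingRect(b)
            if .2<r[0][0]<.95 and abs(r[0][1])<.5: print(n,c,(x+w/2,y+h/2),cv2.contourArea(b),np.round(r[0],4),r[1],round(r[2],1))
# white mailer etc. approx
print(plane(K['top'],[[277,258],[258,137],[397,139],[397,290],[250,289]],.01).round(3))
E
```

```text
top yellow (520.0, 51.0) 3076.0 [ 0.8846 -0.4013] (187.3, 181.9) 41.9
top yellow (327.0, 161.0) 203.5 [0.6598 0.0028] (41.0, 27.8) -12.5
top green (324.5, 208.0) 529.5 [0.5559 0.008 ] (84.6, 30.1) -0.2
top green (370.0, 209.5) 82.5 [ 0.5516 -0.0894] (39.0, 26.5) 13.5
top pink (370.5, 261.5) 235.0 [ 0.4421 -0.0868] (39.9, 28.0) 28.3
top orange (368.0, 161.0) 510.0 [ 0.6545 -0.0863] (82.4, 31.6) 1.2
top blue (480.5, 232.5) 5109.5 [ 0.5017 -0.3129] (178.7, 124.1) -81.0
top blue (385.5, 79.5) 746.5 [ 0.8434 -0.1296] (94.5, 44.4) -48.8
top blue (207.5, 361.0) 77.0 [0.2456 0.2444] (32.6, 11.7) 8.6
top blue (289.5, 163.5) 77.0 [0.6529 0.0832] (39.7, 26.2) -8.9
top red (185.5, 250.5) 4801.0 [0.4675 0.302 ] (178.3, 124.1) 73.6
scene yellow (131.0, 298.0) 1903.0 [ 0.8476 -0.4241] (182.1, 141.8) 77.9
scene yellow (323.5, 237.0) 31.0 [0.6618 0.0014] (38.1, 26.1) -11.2
scene pink (300.0, 167.0) 20.5 [ 0.444  -0.0879] (38.4, 26.4) 28.6
scene blue (215.5, 177.0) 2155.0 [ 0.5083 -0.3135] (175.5, 128.5) -80.7
scene red (438.5, 185.5) 1868.0 [0.4713 0.3024] (172.0, 121.6) 73.6
scene red (488.5, 306.5) 164.5 [0.8043 0.3891] (34.2, 31.8) -84.2
[[ 0.449  0.107  0.01 ]
 [ 0.714  0.153  0.01 ]
 [ 0.704 -0.152  0.01 ]
 [ 0.383 -0.14   0.01 ]
 [ 0.386  0.163  0.01 ]]
```

Emit:
{"name": "drive_tool", "arguments": {
  "deltas": [5.6, 0, 0, 3.5, -3, -1.5, 8.7]
}}

```text
time: 0.25
tcp_pos: [0.1916, -0.5633, 0.247]
orientation: [-0.05, 0.99, 0.134, -0.007]
ft_force: [0.7, 0.3, -1.3]
width: 0.0872
gripper_force: 0.0
```

I put the turn in the rx slot by mistake, so I'll undo it first.

Emit:
{"name": "drive_tool", "arguments": {
  "deltas": [-5.6, 0, 0, 0, 0, 0, 8.7, -5.6, 0, 0, 0, 0, 0, 8.7]
}}

```text
time: 0.45
tcp_pos: [0.1943, -0.562, 0.2487]
orientation: [0.0, 0.991, 0.137, -0.0]
ft_force: [0.7, 0.2, 0.1]
width: 0.0868
gripper_force: 0.0
```

Emit:
{"name": "drive_tool", "arguments": {
  "deltas": [0, 0, 6, 3.4, -2.9, -1.2, 8.7, 0, 0, 12, 6.8, -5.8, -2.5, 8.7, 0, 0, 18, 10.2, -8.7, -3.8, 8.7, 0, 0, 24, 13.6, -11.6, -5, 8.7, 0, 0, 28, 17, -14.5, -5, 8.7]
}}

```text
time: 0.95
tcp_pos: [0.3197, -0.3778, 0.3003]
orientation: [0.0, 0.994, -0.11, 0.001]
ft_force: [0.5, -0.2, 0.0]
width: 0.0872
gripper_force: 0.0
```

Emit:
{"name": "drive_tool", "arguments": {
  "deltas": [0, 0, 0, 1.5, -3.9, 0, 8.7, 0, 0, 0, 3, -7.8, 0, 8.7, 0, 0, 0, 4.5, -11.6, 0, 8.7, 0, 0, 0, 6, -15.5, 0, 8.7]
}}

```text
time: 1.35
tcp_pos: [0.4111, -0.2386, 0.2988]
orientation: [-0.0, 0.994, -0.108, -0.001]
ft_force: [1.1, 0.5, -0.5]
width: 0.0868
gripper_force: 0.0
```

Emit:
{"name": "drive_tool", "arguments": {
  "deltas": [0, 0, 0, 1.5, -3.9, 0, 5, 0, 0, 0, 3, -7.8, 0, 5, 0, 0, 0, 4.5, -11.6, 0, 5, 0, 0, 0, 6, -15.5, 0, 5, 0, 0, 0, 6, -15.5, 0, 5]
}}

```text
time: 1.85
tcp_pos: [0.5045, -0.0982, 0.2986]
orientation: [-0.001, 0.994, -0.106, -0.0]
ft_force: [-0.4, 0.1, -0.1]
width: 0.0521
gripper_force: 0.0
```

```bash
python3 - <<'E'
from h import *
st=sensors.state();im=camera('wrist');print(st['time'],st['tcp_pos'])
cv2.imwrite('pics/w1.png',im[:,:,::-1]);np.savez('w1.npz',im=im,p=st['tcp_pos'],o=st['orientation'])
E
```

```text
1.85 [ 0.50454759 -0.09817091  0.29861698]
```

Emit:
{"name": "drive_tool", "arguments": {
  "deltas": [0, 0, 0, 0.5, -4, 0, 5, 0, 0, 0, 1, -8, 0, 5, 0, 0, 0, 1.5, -12, 0, 5, 0, 0, 0, 1.5, -15, 0, 5, 0, 0, 0, 1.5, -15, 0, 5]
}}

```text
time: 2.4
tcp_pos: [0.5495, 0.0436, 0.2984]
orientation: [-0.0, 0.994, -0.107, -0.001]
ft_force: [0.6, -0.8, -0.4]
width: 0.0502
gripper_force: 0.0
```

```bash
python3 - <<'E'
from h import *
st=sensors.state();im=camera('wrist');print(st['time'],st['tcp_pos'])
cv2.imwrite('pics/w2.png',im[:,:,::-1]);np.savez('w2.npz',im=im,p=st['tcp_pos'],o=st['orientation'])
E
```

```text
2.4 [0.54952724 0.04361318 0.2984416 ]
```

View pics/w2.png

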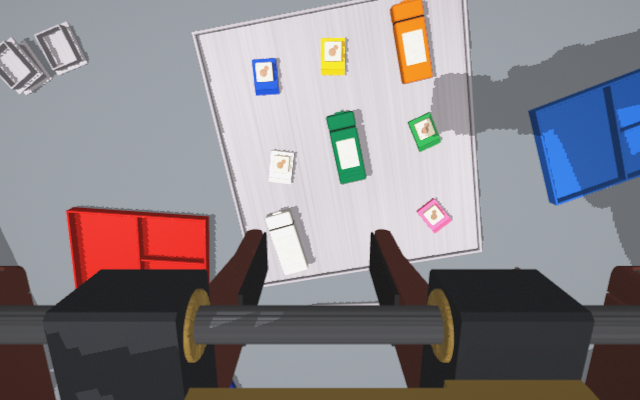

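The w2 picture shows the yellow block (334,57), green block (424,131), pink block (434,215), white mailer (286,240) and orange mailer (411,42), all lying flat. Red and blue trays are at the edges.

```bash
cat >> h.py <<'E'
def load(n):
    d=np.load(n+'.npz');return d['im'],cam('wrist',dict(tcp_pos=d['p'],orientation=d['o']))
E
python3 - <<'E'
from h import *
V={n:load(n) for n in('w1','w2')}
V['top']=(cv2.imread('pics/top0.png')[:,:,::-1].copy(),cam('top'))
X0=dict(yellow=(.66,.003),green=(.5516,-.0894),pink=(.442,-.0868),orange=(.6545,-.0863),white=(.449,.107))
ctr={}
for c,x in X0.items():
    zt=.0085 if c not in('orange','white') else .02
    for n,(im,k) in V.items():
        if c=='white':
            h=cv2.cvtColor(im,cv2.COLOR_RGB2HSV);u=proj(k,[*x,.02])[0].astype(int)
            m=cv2.inRange(h,(0,0,215),(180,18,255));
            cs=cv2.findContours(cv2.morphologyEx(m,cv2.MORPH_CLOSE,np.ones((3,3))),0,1)[0]
            cs=[q for q in cs if cv2.contourArea(q)>100]
        else: cs=blobs(im,c)
        for b in cs:
            r=rect(k,b,zt)
            if np.hypot(*(r[0]-x))<.03:
                px=cv2.minAreaRect(b)[0]; ctr.setdefault(c,{})[n]=px
                print(c,n,np.round(px,1),np.round(r[0],4),r[1],round(r[2],1))
# wax / label height: white-ish or brown region inside hull of colour
        if n!='top' and c!='white' and n in ctr.get(c,{}):
            b=min(cs,key=lambda q:np.hypot(*(rect(k,q,zt)[0]-x)));m=np.zeros(im.shape[:2],np.uint8);cv2.drawContours(m,[b],-1,255,-1)
            m=cv2.erode(m,np.ones((3,3)))
            h=cv2.cvtColor(im,cv2.COLOR_RGB2HSV)
            w=(m>0)&(h[...,1]<(75 if c!='pink' else 50));ys,xs=np.nonzero(w)
            ctr[c]['wax'+n]=(xs.mean(),ys.mean())
    d=ctr.get(c,{})
    if 'w1' in d and 'w2' in d: print('  tri outline',[np.round(q,4) for q in tri(V['w1'][1],d['w1'],V['w2'][1],d['w2'])])
    if 'waxw1' in d and 'waxw2' in d: print('  tri wax/label',[np.round(q,4) for q in tri(V['w1'][1],d['waxw1'],V['w2'][1],d['waxw2'])])
for c in('red','blue'):
    for n,(im,k) in V.items():
        for b in blobs(im,c,1500)[:1]:
            q=cv2.approxPolyDP(cv2.convexHull(b),6,True).reshape(-1,2);print(c,n,q.tolist(),plane(k,q,.015)[:,:2].round(4).tolist())
E
```

```text
yellow w1 [203.7  43. ] [0.6603 0.0021] (39.3, 28.4) -11.8
yellow w2 [332.5  56. ] [0.6609 0.0023] (38.9, 26.8) -12.1
yellow top [326.  160.3] [0.6591 0.0027] (40.9, 27.7) -12.5
  tri outline [array([0.6613, 0.0024, 0.0073]), np.float64(0.0)]
  tri wax/label [array([0.6658, 0.0014, 0.0139]), np.float64(0.0)]
green w1 [303.1 120.2] [ 0.5527 -0.0898] (38.5, 26.9) 14.0
green w2 [424.  131.5] [ 0.5533 -0.0889] (38.8, 27.7) 13.1
green top [369.9 208.9] [ 0.5512 -0.0892] (38.9, 26.4) 13.5
  tri outline [array([ 0.5529, -0.0897,  0.0051]), np.float64(0.0002)]
  tri wax/label [array([ 0.5577, -0.0885,  0.0124]), np.float64(0.0)]
pink w1 [320.1 205.4] [ 0.4437 -0.0876] (40.1, 28.1) 28.9
pink w2 [433.8 215.2] [ 0.4445 -0.0868] (40.6, 27.6) 28.7
pink top [369.8 260.9] [ 0.4421 -0.0866] (39.8, 27.9) 28.3
  tri outline [array([ 0.4432, -0.0875,  0.0053]), np.float64(0.0002)]
  tri wax/label [array([ 0.4472, -0.0848,  0.0129]), np.float64(0.0)]
orange w1 [281.  32.] [ 0.6508 -0.0874] (74.6, 31.7) 1.0
orange w2 [410.6  40.2] [ 0.6572 -0.085 ] (85.0, 34.4) 1.0
orange top [367.6 160.6] [ 0.6545 -0.08
[... 298 characters left out ...]
, 0.2771], [0.4114, 0.3224], [0.4541, 0.3446]]
red w2 [[67, 211], [207, 217], [208, 278], [76, 288]] [[0.5514, 0.3694], [0.5061, 0.198], [0.4232, 0.2218], [0.4466, 0.4004]]
red top [[156, 211], [233, 233], [215, 289], [137, 266]] [[0.5501, 0.3693], [0.5016, 0.2007], [0.3859, 0.2345], [0.4335, 0.4023]]
blue w1 [[560, 41], [580, 143], [440, 194], [409, 99]] [[0.5777, -0.3912], [0.4569, -0.4107], [0.4288, -0.2379], [0.551, -0.2166]]
blue w2 [[639, 176], [551, 202], [529, 111], [639, 69]] [[0.4443, -0.3394], [0.4334, -0.2317], [0.5521, -0.2113], [0.5727, -0.337]]
blue top [[514, 196], [529, 253], [443, 268], [431, 209]] [[0.5747, -0.3898], [0.4564, -0.4098], [0.4269, -0.2345], [0.5489, -0.2165]]
```

View pics/w1.png

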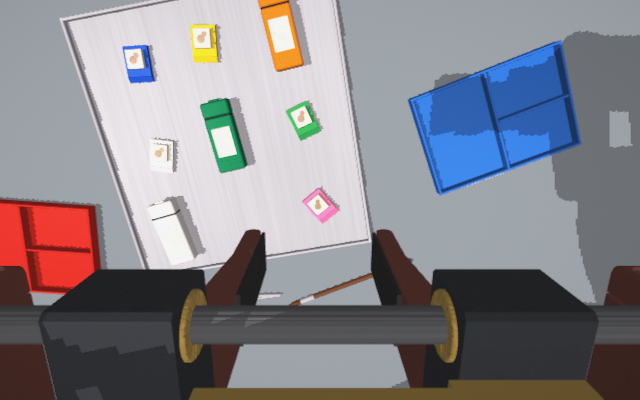

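In w1 all stock is visible, with the white mailer clear of the fingers at (173,230) and the whole blue tray at (495,118). Next: the white mailer and the rim heights of the trays.

```bash
cat >> h.py <<'E'
def pose():
    s=sensors.state();R=Ro.from_quat(np.roll(s['orientation'],-1)).as_matrix()
    return [*s['tcp_pos'],np.degrees(np.arctan2(R[1,0],R[0,0]))],s
def chain(p,*ts):
    "each target x,y,z,yaw: rz deg, shift in tool axes at previous target, cm"
    for t in ts:
        a=np.radians(p[3]);d=np.subtract(t[:3],p[:3])*100
        print('rz %.1f x %.2f y %.2f z %.2f  (dist %.1f)'%(p[3]-t[3],d[0]*np.cos(a)+d[1]*np.sin(a),d[0]*np.sin(a)-d[1]*np.cos(a),-d[2],np.linalg.norm(d)));p=t
E
python3 - <<'E'
from h import *
V={n:load(n) for n in('w1','w2')}
V['top']=(cv2.imread('pics/top0.png')[:,:,::-1].copy(),cam('top'))
px={}
for n,(im,k) in V.items():
    u=proj(k,[.449,.107,.02])[0].astype(int);g=im.min(2);s=50 if n!='top' else 28
    y0,x0=max(u[1]-s,0),max(u[0]-s,0);w=np.ascontiguousarray(g[y0:u[1]+s,x0:u[0]+s])
    bg=np.median(w);m=((w>bg+18)*255).astype(np.uint8);m=cv2.morphologyEx(m,cv2.MORPH_CLOSE,np.ones((5,5)))
    cs=cv2.findContours(m,0,1)[0];b=max(cs,key=cv2.contourArea)+np.array([x0,y0])
    r=rect(k,b,.02);px[n]=cv2.minAreaRect(b)[0];print(n,bg,np.round(px[n],1),np.round(r[0],4),r[1],r[2])
print(tri(V['w1'][1],px['w1'],V['top'][1],px['top']))
for a,b,n in(((560,41),(514,196),'w1'),((580,143),(529,253),'w1'),((440,194),(443,268),'w1'),((409,99),(431,209),'w1'),((67,211),(156,211),'w2'),((207,217),(233,233),'w2')):
    X,e=tri(V[n][1],a,V['top'][1],b);print('rim',X.round(4),round(e,4))
p,s=pose();print(p)
chain(p,(.661,.0022,.06,-12),(.661,.0022,.0145,-12),(.661,.0022,.07,-12),(.486,.2512,.07,-16.4),(.486,.2512,.0165,-16.4))
E
```

```text
w1 220.0 [169.6 232.4] [0.452  0.1074] (84.3, 30.4) 4.083493709564209
w2 213.0 [285.5 242.4] [0.4521 0.1073] (85.4, 30.6) 3.8880391120910645
top 164.0 [275.9 257.4] [0.4505 0.1083] (84.0, 31.3) 3.745586395263672
(array([0.45055243, 0.10918003, 0.01548663]), np.float64(0.0005930291890249489))
rim [ 0.5767 -0.3933  0.0098] 0.0015
rim [ 0.4566 -0.4103  0.0149] 0.0005
rim [ 0.427  -0.2378  0.0093] 0.0017
rim [ 0.5504 -0.2191  0.0043] 0.0
rim [0.5508 0.3707 0.0128] 0.0005
rim [0.5026 0.2038 0.0012] 0.0004
[np.float64(0.5490239329736128), np.float64(0.04217255659869522), np.float64(0.2983443026208523), np.float64(-12.293119759083906)]
rz -0.3 x 11.79 y 1.52 z 23.83  (dist 26.6)
rz 0.0 x 0.00 y -0.00 z 4.55  (dist 4.5)
rz 0.0 x 0.00 y -0.00 z -5.55  (dist 5.6)
rz 4.4 x -22.29 y -20.72 z -0.00  (dist 30.4)
rz 0.0 x 0.00 y -0.00 z 5.35  (dist 5.4)
```

Emit:
{"name": "drive_tool", "arguments": {
  "deltas": [0, 0, 0, 3, 0.4, 4, 4.6, 0, 0, 0, 6, 0.8, 8, 4.6, 0, 0, 0, 9, 1.2, 12, 4.6, 0, 0, 0, 11.8, 1.5, 15, 4.6, 0, 0, 0, 11.8, 1.5, 18, 4.6]
}}

```text
time: 2.95
tcp_pos: [0.6635, -0.0016, 0.117]
orientation: [0.0, 0.994, -0.109, 0.001]
ft_force: [0.3, 1.0, -0.1]
width: 0.0458
gripper_force: 0.0
```

Emit:
{"name": "drive_tool", "arguments": {
  "deltas": [0, 0, 0, 0, 0, 2, 4.6, 0, 0, 0, 0, 0, 4, 4.6, 0, 0, 0, 0, 0, 5.8, 4.6, 0, 0, 0, 0, 0, 5.8, 4.6]
}}

```text
time: 3.35
tcp_pos: [0.659, 0.0006, 0.058]
orientation: [0.0, 0.994, -0.109, -0.003]
ft_force: [-0.4, -0.4, 0.2]
width: 0.0461
gripper_force: 0.0
```

```bash
python3 - <<'E'
from h import *
p,s=pose();print(p,s['width'])
chain(p,(.661,.0022,.0145,-12))
im=camera('wrist');cv2.imwrite('pics/y1.png',im[:,:,::-1])
E
```

```text
[np.float64(0.658965963501587), np.float64(0.0006203896474048537), np.float64(0.05803827764915823), np.float64(-12.464052886686446)] 0.04605845616697733
rz -0.5 x 0.16 y -0.20 z 4.35  (dist 4.4)
```

View pics/y1.png

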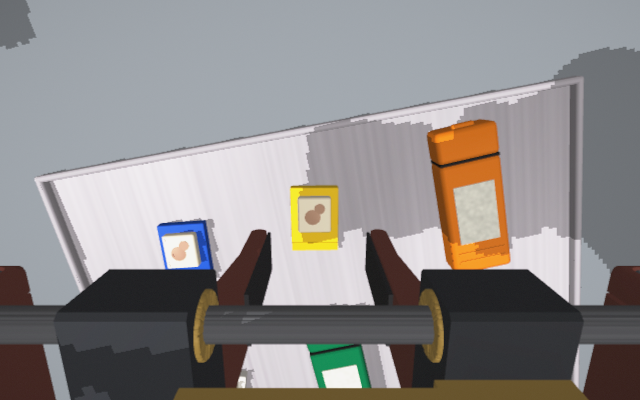

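The yellow block is at (314,217), centred between the fingers, which stand at about (265,240) and (375,240). Descending to grip.

Emit:
{"name": "drive_tool", "arguments": {
  "deltas": [0, 0, 0, 0.1, -0.1, 2, 4.6, 0, 0, 0, 0.1, -0.1, 3.8, 4.6, 0, 0, 0, 0.1, -0.1, 4.3, 4.6, 0, 0, 0, 0.1, -0.1, 4.3, 4.6]
}}

```text
time: 3.8
tcp_pos: [0.6617, 0.003, 0.0171]
orientation: [0.0, 0.994, -0.108, -0.001]
ft_force: [-0.7, 0.8, -0.4]
width: 0.0462
gripper_force: 0.0
```

Emit:
{"name": "drive_tool", "arguments": {
  "deltas": [0, 0, 0, 0, 0, 0, 2.4, 0, 0, 0, 0, 0, 0, 2.4, 0, 0, 0, 0, 0, 0, 2.4, 0, 0, 0, 0, 0, 0, 2.4, 0, 0, 0, 0, 0, 0, 2.4],
  "newtons": 15
}}

```text
time: 4.3
tcp_pos: [0.6629, 0.0032, 0.0184]
orientation: [-0.0, 0.994, -0.108, 0.001]
ft_force: [-0.2, -0.2, 4.8]
width: 0.0272
gripper_force: 15.0
```

Emit:
{"name": "drive_tool", "arguments": {
  "deltas": [0, 0, 0, 0, 0, -1, 2.4, 0, 0, 0, 0, 0, -3, 2.4, 0, 0, 0, 0, 0, -6, 2.4, 0, 0, 0, 0, 0, -7, 2.4, 0, 0, 0, 0, 0, -7, 2.4]
}}

```text
time: 4.8
tcp_pos: [0.6636, 0.0031, 0.0897]
orientation: [-0.0, 0.994, -0.108, 0.002]
ft_force: [0.4, 0.4, 0.1]
width: 0.0272
gripper_force: 15.0
```

```bash
python3 - <<'E'
from h import *
p,s=pose();print(p,s['width'],s['gripper_force'],s['ft_force'])
chain(p,(.486,.2512,.088,-16.4),(.486,.2512,.0165,-16.4))
im=camera('wrist');cv2.imwrite('pics/y2.png',im[:,:,::-1])
E
```

```text
[np.float64(0.6635670415187611), np.float64(0.003112743833452844), np.float64(0.08966215645725098), np.float64(-12.368617557116133)] 0.027195508490081188 14.99995931982994 [0.3505964  0.43857033 0.06180597]
rz 4.0 x -22.66 y -20.43 z 0.17  (dist 30.5)
rz 0.0 x 0.00 y -0.00 z 7.15  (dist 7.1)
```

View pics/y2.png

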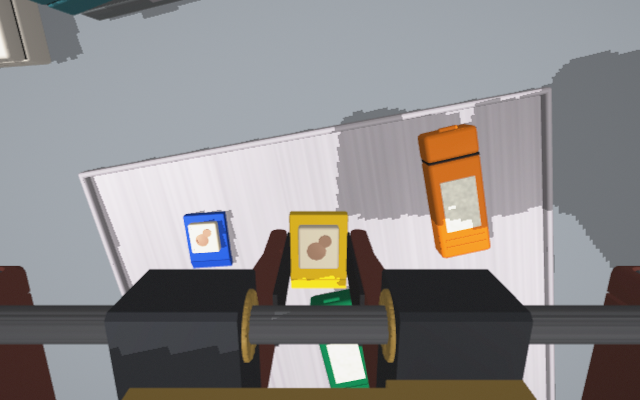

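The yellow block is held square between the fingers at (319,248). Carrying it to the red tray.

Emit:
{"name": "drive_tool", "arguments": {
  "deltas": [0, 0, 1, -3, -2.7, 0, 2.4, 0, 0, 2, -6, -5.4, 0, 2.4, 0, 0, 3, -9, -8.1, 0, 2.4, 0, 0, 4, -12, -10.8, 0, 2.4]
}}

```text
time: 5.25
tcp_pos: [0.5662, 0.135, 0.0861]
orientation: [0.0, 0.99, -0.143, -0.001]
ft_force: [-0.2, 0.8, 0.3]
width: 0.0274
gripper_force: 15.0
```

```bash
python3 - <<'E'
from h import *
p,s=pose();print(p)
chain(p,(.486,.2512,.06,-16.4),(.486,.2512,.0165,-16.4))
st=s;im=camera('wrist');cv2.imwrite('pics/r1.png',im[:,:,::-1]);np.savez('r1.npz',im=im,p=st['tcp_pos'],o=st['orientation'])
b=blobs(im,'red',1500)[0];k=cam('wrist',s);q=cv2.approxPolyDP(cv2.convexHull(b),6,True).reshape(-1,2);print(q.tolist(),plane(k,q,.015)[:,:2].round(4).tolist())
E
```

```text
[np.float64(0.5661512166458205), np.float64(0.13500672065374922), np.float64(0.08608804558801877), np.float64(-16.44734149184106)]
rz -0.0 x -10.98 y -8.87 z 2.61  (dist 14.4)
rz 0.0 x 0.00 y -0.00 z 4.35  (dist 4.3)
[[106, 344], [117, 399], [55, 399], [43, 345]] [[0.5131, 0.3104], [0.466, 0.3236], [0.4794, 0.3687], [0.5253, 0.3545]]
```

View pics/r1.png

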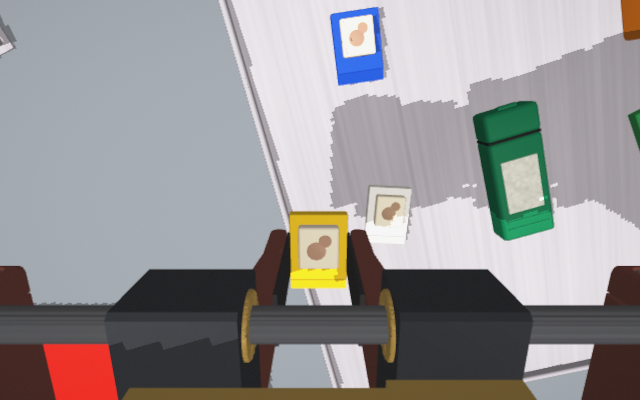

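The yellow block is still held at (319,248) and only a bit of the red tray shows, at (75,372). Continuing over the far compartment.

Emit:
{"name": "drive_tool", "arguments": {
  "deltas": [0, 0, 0, -2.8, -2.2, 0, 2.4, 0, 0, 0, -5.5, -4.4, 0, 2.4, 0, 0, 0, -8.3, -6.6, 1.3, 2.4, 0, 0, 0, -11, -8.9, 2.6, 2.4, 0, 0, 0, -11, -8.9, 2.6, 2.4]
}}

```text
time: 5.8
tcp_pos: [0.4838, 0.2522, 0.059]
orientation: [0.001, 0.99, -0.14, -0.002]
ft_force: [-0.0, -0.4, -0.5]
width: 0.0271
gripper_force: 15.0
```

```bash
python3 - <<'E'
from h import *
p,s=pose();print(p)
chain(p,(.486,.2512,.0165,-16.4))
st=s;im=camera('wrist');cv2.imwrite('pics/r2.png',im[:,:,::-1]);np.savez('r2.npz',im=im,p=st['tcp_pos'],o=st['orientation'])
E
```

```text
[np.float64(0.48380818576779566), np.float64(0.25215937750099116), np.float64(0.05895481255351041), np.float64(-16.150924095826486)]
rz 0.2 x 0.24 y 0.03 z 4.25  (dist 4.3)
```

View pics/r2.png

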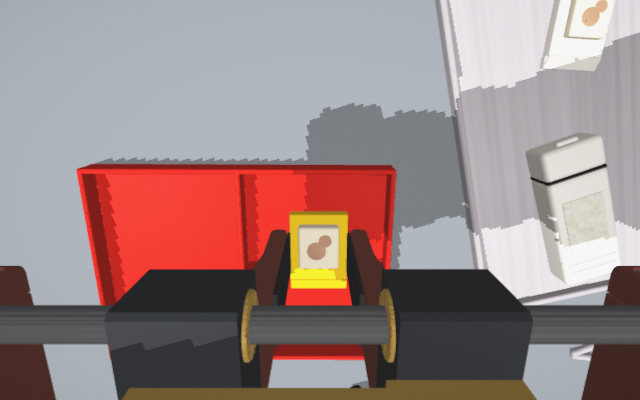

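The yellow block is centred left to right between the compartment's walls, at columns 243 and 393, with the back wall at row 168. Lowering.

Emit:
{"name": "drive_tool", "arguments": {
  "deltas": [0, 0, 0, 0.2, 0, 2, 2.4, 0, 0, 0, 0.2, 0, 3.4, 2.4, 0, 0, 0, 0.2, 0, 3.9, 2.4, 0, 0, 0, 0.2, 0, 4.1, 2.4, 0, 0, 0, 0.2, 0, 4.1, 2.4]
}}

```text
time: 6.35
tcp_pos: [0.4899, 0.2497, 0.0206]
orientation: [0.0, 0.99, -0.143, -0.0]
ft_force: [-0.3, 0.0, -0.1]
width: 0.0272
gripper_force: 15.0
```

Emit:
{"name": "drive_tool", "arguments": {
  "deltas": [0, 0, 0, 0, 0, 0.1, 2.4, 0, 0, 0, 0, 0, 0.2, 2.4, 0, 0, 0, 0, 0, 0.2, 2.4]
}}

```text
time: 6.65
tcp_pos: [0.4902, 0.2503, 0.0194]
orientation: [-0.0, 0.99, -0.142, 0.0]
ft_force: [-1.3, -1.2, 4.5]
width: 0.0271
gripper_force: 15.0
```

Emit:
{"name": "drive_tool", "arguments": {
  "deltas": [0, 0, 0, 0, 0, 0, 3.4, 0, 0, 0, 0, 0, 0, 4.2, 0, 0, 0, 0, 0, 0, 4.2, 0, 0, 0, 0, 0, -1, 4.2, 0, 0, 0, 0, 0, -4, 4.2]
}}

```text
time: 7.15
tcp_pos: [0.488, 0.2493, 0.0574]
orientation: [0.001, 0.99, -0.142, -0.002]
ft_force: [-0.0, 1.0, -0.4]
width: 0.042
gripper_force: 0.0
```

Emit:
{"name": "drive_tool", "arguments": {
  "deltas": [0, 0, 0, 0, 0, -3, 4.2, 0, 0, 0, 0, 0, -3, 4.2]
}}

```text
time: 7.35
tcp_pos: [0.492, 0.2514, 0.0927]
orientation: [-0.002, 0.99, -0.142, 0.003]
ft_force: [0.4, 0.4, -0.9]
width: 0.0423
gripper_force: 0.0
```

```bash
python3 - <<'E'
from h import *
p,s=pose();print(p,s['ft_force'])
im=camera('wrist');k=cam('wrist',s);b=blobs(im,'yellow')[0];print(rect(k,b,.0095))
chain(p,(.6,.03,.10,0),(.553,-.0895,.06,13.5),(.553,-.0895,.016,13.5))
E
```

```text
[np.float64(0.49204900598072765), np.float64(0.251353190115328), np.float64(0.09267559147691505), np.float64(-16.36644475871754)] [ 0.36352385  0.41536001 -0.92456288]
(array([0.33648511, 0.25550699]), (328.2, 18.2), 73.93751525878906)
rz -16.4 x 16.59 y 18.20 z -0.73  (dist 24.6)
rz -13.5 x -4.70 y 11.95 z 4.00  (dist 13.4)
rz 0.0 x 0.00 y 0.00 z 4.40  (dist 4.4)
```

Emit:
{"name": "drive_tool", "arguments": {
  "deltas": [0, 0, -6, 1.6, 3.1, 0, 4.6, 0, 0, -12, 3.1, 6.2, 0, 4.6, 0, 0, -18, 4.7, 9.3, 0, 4.6, 0, 0, -24, 6.2, 12.4, 0, 4.6, 0, 0, -29.9, 7.8, 15.5, 0, 4.6]
}}

```text
time: 7.9
tcp_pos: [0.5201, 0.0781, 0.0879]
orientation: [-0.0, 0.993, 0.12, -0.001]
ft_force: [1.1, -0.2, -0.2]
width: 0.0462
gripper_force: 0.0
```

Emit:
{"name": "drive_tool", "arguments": {
  "deltas": [0, 0, 0, -0.3, 4.3, 0, 4.6, 0, 0, 0, -0.5, 8.6, 0, 4.6, 0, 0, 0, -0.8, 13, 1, 4.6, 0, 0, 0, -1, 17.3, 2, 4.6, 0, 0, 0, -1, 17.3, 3, 4.6]
}}

```text
time: 8.4
tcp_pos: [0.5524, -0.0953, 0.0578]
orientation: [0.0, 0.993, 0.115, 0.001]
ft_force: [0.4, 0.7, 0.3]
width: 0.0458
gripper_force: 0.0
```

```bash
python3 - <<'E'
from h import *
p,s=pose();print(p,s['ft_force'])
im=camera('wrist');cv2.imwrite('pics/g1.png',im[:,:,::-1]);k=cam('wrist',s)
for b in blobs(im,'green',300): print(cv2.minAreaRect(b)[0],rect(k,b,.0085))
chain(p,(.553,-.0895,.016,13.5))
E
```

```text
[np.float64(0.552395267294869), np.float64(-0.09534205122460271), np.float64(0.05783209817153775), np.float64(13.259521596716578)] [0.35658606 0.73559526 0.34927833]
(138.60769653320312, 178.13845825195312) (array([0.55320581, 0.00977119]), (90.3, 38.9), 0.5296179056167603)
(309.0, 218.5) (array([ 0.55363507, -0.08942553]), (39.2, 27.2), 13.282793045043945)
rz -0.2 x 0.19 y -0.55 z 4.18  (dist 4.2)
```

Emit:
{"name": "drive_tool", "arguments": {
  "deltas": [0, 0, 0, 0.15, -0.55, 0.5, 4.6, 0, 0, 0, 0.15, -0.55, 2.5, 4.6, 0, 0, 0, 0.15, -0.55, 3.8, 4.6, 0, 0, 0, 0.15, -0.55, 4.1, 4.6, 0, 0, 0, 0.15, -0.55, 4.1, 4.6]
}}

```text
time: 8.95
tcp_pos: [0.5512, -0.0843, 0.0172]
orientation: [-0.0, 0.993, 0.118, -0.001]
ft_force: [-0.3, 0.8, 0.3]
width: 0.0461
gripper_force: 0.0
```

Emit:
{"name": "drive_tool", "arguments": {
  "deltas": [0, 0, 0, 0, 0, 0, 2.4, 0, 0, 0, 0, 0, 0, 2.4, 0, 0, 0, 0, 0, 0, 2.4, 0, 0, 0, 0, 0, 0, 2.4]
}}

```text
time: 9.35
tcp_pos: [0.5522, -0.0854, 0.0183]
orientation: [0.0, 0.993, 0.118, 0.001]
ft_force: [-0.0, 1.5, 3.5]
width: 0.0274
gripper_force: 15.0
```

Emit:
{"name": "drive_tool", "arguments": {
  "deltas": [0, 0, 0, 0, 0, -1, 2.4, 0, 0, 0, 0, 0, -4, 2.4, 0, 0, 0, 0, 0, -7, 2.4, 0, 0, 0, 0, 0, -7, 2.4]
}}

```text
time: 9.75
tcp_pos: [0.5544, -0.0859, 0.0917]
orientation: [0.001, 0.993, 0.118, 0.003]
ft_force: [-0.2, -0.0, 0.5]
width: 0.0269
gripper_force: 15.0
```

```bash
python3 - <<'E'
from h import *
p,s=pose();print(p,s['width'],s['gripper_force'],s['ft_force'])
im=camera('wrist');cv2.imwrite('pics/g2.png',im[:,:,::-1])
for b in blobs(im,'green',300): print(cv2.minAreaRect(b))
chain(p,(.4274,.2684,.089,-16.4))
chain(p,(.4274,.2684,.089,p[3]))
E
```

```text
[np.float64(0.5543861797246009), np.float64(-0.08593251415376482), np.float64(0.09174564233570698), np.float64(13.523314444579896)] 0.026933985818714 14.999885559082031 [-0.15889931 -0.02228365  0.53832562]
((178.6999969482422, 173.60000610351562), (58.68986511230469, 130.8147735595703), 8.13010311126709)
((318.4999694824219, 247.5), (56.99999237060547, 74.99998474121094), 0.0)
rz 29.9 x -4.06 y -37.42 z 0.27  (dist 37.6)
rz 0.0 x -4.06 y -37.42 z 0.27  (dist 37.6)
```

Emit:
{"name": "drive_tool", "arguments": {
  "deltas": [0, 0, 6, -0.4, -3.8, 0, 2.4, 0, 0, 12, -0.8, -7.6, 0, 2.4, 0, 0, 18, -1.2, -11.4, 0, 2.4, 0, 0, 24, -1.6, -15.2, 0, 2.4, 0, 0, 29.9, -2, -19, 0, 2.4]
}}

```text
time: 10.3
tcp_pos: [0.4865, 0.0957, 0.0868]
orientation: [0.0, 0.989, -0.145, -0.001]
ft_force: [0.5, -0.3, 0.9]
width: 0.0274
gripper_force: 15.0
```

Emit:
{"name": "drive_tool", "arguments": {
  "deltas": [0, 0, 0, -2.7, -3.7, 0, 2.4, 0, 0, 0, -5.5, -7.5, 0, 2.4, 0, 0, 0, -8.2, -11.2, 0, 2.4, 0, 0, 0, -10.9, -14.9, 1, 2.4, 0, 0, 0, -10.9, -14.9, 3, 2.4]
}}

```text
time: 10.8
tcp_pos: [0.4243, 0.2729, 0.0578]
orientation: [-0.001, 0.99, -0.14, 0.001]
ft_force: [0.4, -0.3, -0.2]
width: 0.0274
gripper_force: 15.0
```

```bash
python3 - <<'E'
from h import *
p,s=pose();print(p,s['width'])
im=camera('wrist');cv2.imwrite('pics/r3.png',im[:,:,::-1])
chain(p,(.4274,.2684,.0185,-16.4))
E
```

```text
[np.float64(0.42434872642293847), np.float64(0.2729100016126475), np.float64(0.05777955323544581), np.float64(-16.06786860397644)] 0.027359425568525178
rz 0.3 x 0.42 y 0.35 z 3.93  (dist 4.0)
```

View pics/r3.png

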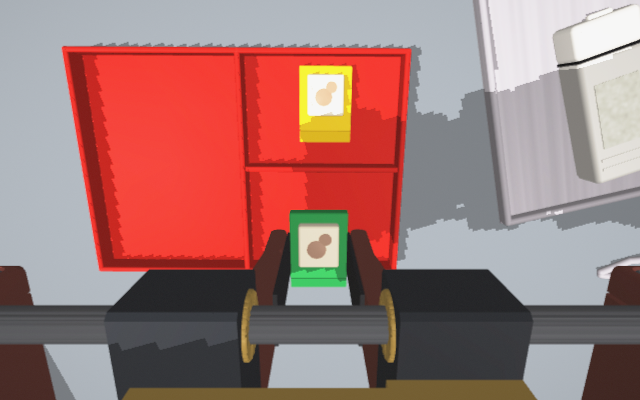

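Yellow lies wax up on the floor of the far compartment at (325,103). Green is over the near compartment, with walls at columns 246 and 398 and the divider at row 168, the same geometry as for yellow.

Emit:
{"name": "drive_tool", "arguments": {
  "deltas": [0, 0, 0, 0.2, 0.2, 2, 2.4, 0, 0, 0, 0.2, 0.2, 3.4, 2.4, 0, 0, 0, 0.2, 0.2, 3.9, 2.4, 0, 0, 0, 0.2, 0.2, 4.1, 2.4, 0, 0, 0, 0.2, 0.2, 4.1, 2.4]
}}

```text
time: 11.35
tcp_pos: [0.4264, 0.2649, 0.0165]
orientation: [0.0, 0.99, -0.143, -0.001]
ft_force: [0.8, -0.3, -0.7]
width: 0.028
gripper_force: 15.0
```

Emit:
{"name": "drive_tool", "arguments": {
  "deltas": [0, 0, 0, 0, 0, 0.1, 2.4, 0, 0, 0, 0, 0, 0.1, 2.4]
}}

```text
time: 11.55
tcp_pos: [0.4267, 0.2652, 0.0161]
orientation: [0.0, 0.99, -0.143, -0.0]
ft_force: [-1.5, -2.5, 7.3]
width: 0.0276
gripper_force: 15.0
```

Emit:
{"name": "drive_tool", "arguments": {
  "deltas": [0, 0, 0, 0, 0, 0, 3.4, 0, 0, 0, 0, 0, 0, 4.2, 0, 0, 0, 0, 0, 0, 4.2, 0, 0, 0, 0, 0, -1, 4.2, 0, 0, 0, 0, 0, -5, 4.2]
}}

```text
time: 12.05
tcp_pos: [0.4245, 0.2646, 0.0638]
orientation: [0.002, 0.99, -0.142, -0.003]
ft_force: [0.9, 1.1, 0.0]
width: 0.042
gripper_force: 0.0
```

Emit:
{"name": "drive_tool", "arguments": {
  "deltas": [0, 0, 0, 0, 0, -3, 5.2, 0, 0, 0, 0, 0, -3, 5.2]
}}

```text
time: 12.25
tcp_pos: [0.4289, 0.2672, 0.0996]
orientation: [-0.002, 0.99, -0.142, 0.003]
ft_force: [0.5, 0.0, -0.7]
width: 0.0516
gripper_force: 0.0
```

```bash
python3 - <<'E'
from h import *
p,s=pose();print(p,s['ft_force'])
chain(p,(.452,.1080,.09,3.9),(.452,.108,.025,3.9))
E
```

```text
[np.float64(0.4289327529121104), np.float64(0.2672431429375373), np.float64(0.09964192412179905), np.float64(-16.363561359597078)] [ 0.51334872  0.0373796  -0.69618569]
rz -20.3 x 6.70 y 14.63 z 0.96  (dist 16.1)
rz 0.0 x 0.00 y 0.00 z 6.50  (dist 6.5)
```

Emit:
{"name": "drive_tool", "arguments": {
  "deltas": [0, 0, -5, 1.7, 3.6, 0, 5.2, 0, 0, -10, 3.4, 7.3, 0, 5.2, 0, 0, -15, 5, 11, 1, 5.2, 0, 0, -20.3, 6.7, 14.6, 2, 5.2, 0, 0, -20.3, 6.7, 14.6, 3, 5.2]
}}

```text
time: 12.75
tcp_pos: [0.4497, 0.1035, 0.0652]
orientation: [0.0, 0.999, 0.033, -0.0]
ft_force: [0.4, 0.4, 0.5]
width: 0.0521
gripper_force: 0.0
```

```bash
python3 - <<'E'
from h import *
p,s=pose();print(p)
im=camera('wrist');cv2.imwrite('pics/m1.png',im[:,:,::-1])
chain(p,(.452,.108,.018,3.9))
E
```

```text
[np.float64(0.44972260203137354), np.float64(0.10352238306372812), np.float64(0.06520746345188361), np.float64(3.836060678574095)]
rz -0.1 x 0.26 y -0.43 z 4.72  (dist 4.7)
```

View pics/m1.png

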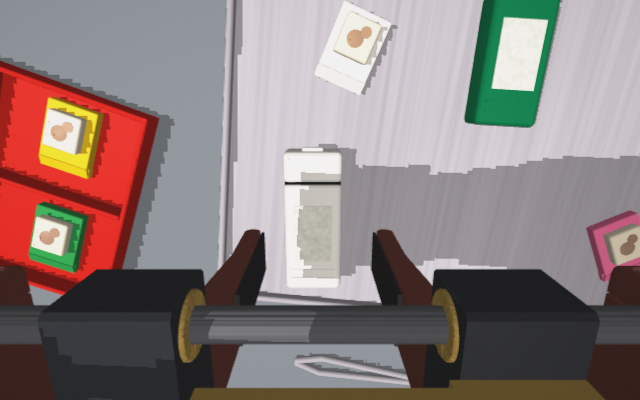

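Yellow (70,138) and green (58,237) each sit in their own compartment. The white mailer is at (313,220), between the fingers and 5 px left of their midline.

Emit:
{"name": "drive_tool", "arguments": {
  "deltas": [0, 0, 0, 0.2, -0.3, 0.5, 5.2, 0, 0, 0, 0.2, -0.3, 2.5, 5.2, 0, 0, 0, 0.2, -0.3, 4, 5.2, 0, 0, 0, 0.2, -0.3, 4.6, 5.2, 0, 0, 0, 0.2, -0.3, 4.6, 5.2]
}}

```text
time: 13.3
tcp_pos: [0.4511, 0.1111, 0.0191]
orientation: [0.0, 0.999, 0.035, -0.001]
ft_force: [0.3, 0.6, 0.2]
width: 0.0519
gripper_force: 0.0
```

Emit:
{"name": "drive_tool", "arguments": {
  "deltas": [0, 0, 0, 0, 0, 0, 2.9, 0, 0, 0, 0, 0, 0, 2.9, 0, 0, 0, 0, 0, 0, 2.9, 0, 0, 0, 0, 0, 0, 2.9],
  "newtons": 20
}}

```text
time: 13.7
tcp_pos: [0.452, 0.1102, 0.0203]
orientation: [-0.0, 0.999, 0.034, 0.001]
ft_force: [-1.2, 2.2, 4.3]
width: 0.0328
gripper_force: 20.0
```

Emit:
{"name": "drive_tool", "arguments": {
  "deltas": [0, 0, 0, 0, 0, -1, 2.9, 0, 0, 0, 0, 0, -4, 2.9, 0, 0, 0, 0, 0, -7, 2.9, 0, 0, 0, 0, 0, -7, 2.9]
}}

```text
time: 14.1
tcp_pos: [0.4538, 0.1104, 0.0932]
orientation: [-0.001, 0.999, 0.034, 0.003]
ft_force: [0.9, 0.2, -0.2]
width: 0.0328
gripper_force: 20.0
```

```bash
python3 - <<'E'
from h import *
p,s=pose();print(p,s['width'],s['gripper_force'],s['ft_force'])
chain(p,(.4813,.3432,.091,-16.4))
E
```

```text
[np.float64(0.4538276360445526), np.float64(0.11038977735337598), np.float64(0.09318186987103622), np.float64(3.9194883542147796)] 0.03278127242888063 20.000092685222626 [ 0.90286537  0.16439288 -0.17329924]
rz 20.3 x 4.33 y -23.04 z 0.22  (dist 23.4)
```

Emit:
{"name": "drive_tool", "arguments": {
  "deltas": [0, 0, 4, 0.4, -3.4, 0, 2.9, 0, 0, 8, 0.9, -6.8, 0, 2.9, 0, 0, 12, 1.3, -10.2, 0, 2.9, 0, 0, 16, 1.8, -13.6, 0, 2.9, 0, 0, 20.3, 2.2, -17, 0, 2.9]
}}

```text
time: 14.6
tcp_pos: [0.4615, 0.2822, 0.0893]
orientation: [0.0, 0.99, -0.144, -0.0]
ft_force: [0.2, -0.3, -0.5]
width: 0.0329
gripper_force: 20.0
```

Emit:
{"name": "drive_tool", "arguments": {
  "deltas": [0, 0, 0, 0, -3.2, 0, 2.9, 0, 0, 0, -0.1, -6.4, 1, 2.9, 0, 0, 0, -0.1, -6.4, 2.5, 2.9, 0, 0, 0, -0.1, -6.4, 2.5, 2.9]
}}

```text
time: 15.0
tcp_pos: [0.477, 0.3418, 0.0622]
orientation: [0.002, 0.99, -0.142, -0.002]
ft_force: [0.1, -0.8, -1.0]
width: 0.0331
gripper_force: 20.0
```

```bash
python3 - <<'E'
from h import *
p,s=pose();print(p,s['width'])
im=camera('wrist');cv2.imwrite('pics/m2.png',im[:,:,::-1])
chain(p,(.4813,.3432,.021,-16.4))
E
```

```text
[np.float64(0.47704089927287013), np.float64(0.34180024065242465), np.float64(0.06217617904655855), np.float64(-16.30810195979189)] 0.03308096293307304
rz 0.1 x 0.37 y -0.25 z 4.12  (dist 4.1)
```

View pics/m2.png

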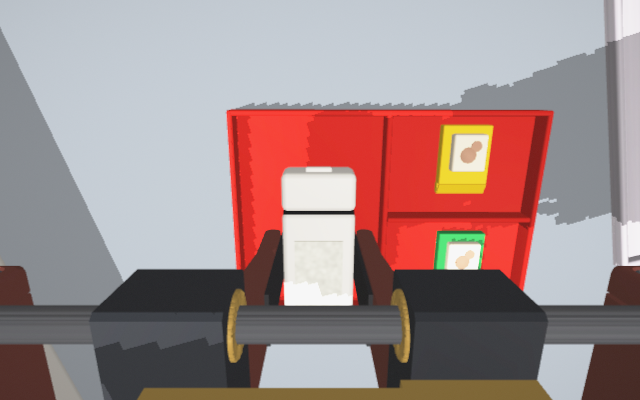

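The white mailer (318,235) hangs over the long compartment, between columns 236 and 385. Lowering with a small shift left.

Emit:
{"name": "drive_tool", "arguments": {
  "deltas": [0, 0, 0, 0.3, -0.3, 1, 2.9, 0, 0, 0, 0.3, -0.3, 3, 2.9, 0, 0, 0, 0.3, -0.3, 3.8, 2.9, 0, 0, 0, 0.3, -0.3, 4.1, 2.9, 0, 0, 0, 0.3, -0.3, 4.1, 2.9]
}}

```text
time: 15.55
tcp_pos: [0.4826, 0.3443, 0.0235]
orientation: [0.0, 0.99, -0.143, -0.0]
ft_force: [0.5, -0.7, -0.9]
width: 0.0326
gripper_force: 20.0
```

Emit:
{"name": "drive_tool", "arguments": {
  "deltas": [0, 0, 0, 0, 0, 0.1, 2.9, 0, 0, 0, 0, 0, 0.1, 2.9]
}}

```text
time: 15.75
tcp_pos: [0.483, 0.345, 0.0232]
orientation: [-0.0, 0.99, -0.142, 0.0]
ft_force: [0.2, 1.2, -0.3]
width: 0.0331
gripper_force: 20.0
```

Emit:
{"name": "drive_tool", "arguments": {
  "deltas": [0, 0, 0, 0, 0, 0.1, 2.9, 0, 0, 0, 0, 0, 0.2, 2.9, 0, 0, 0, 0, 0, 0.2, 2.9]
}}

```text
time: 16.05
tcp_pos: [0.4829, 0.3451, 0.0213]
orientation: [-0.0, 0.99, -0.142, 0.0]
ft_force: [-1.2, 0.2, 4.5]
width: 0.033
gripper_force: 20.0
```

Emit:
{"name": "drive_tool", "arguments": {
  "deltas": [0, 0, 0, 0, 0, 0, 3.8, 0, 0, 0, 0, 0, 0, 4.4, 0, 0, 0, 0, 0, 0, 4.4, 0, 0, 0, 0, 0, -1.5, 4.4, 0, 0, 0, 0, 0, -6, 4.4]
}}

```text
time: 16.55
tcp_pos: [0.4802, 0.3432, 0.0784]
orientation: [0.003, 0.99, -0.142, -0.003]
ft_force: [0.7, 0.6, 0.5]
width: 0.0439
gripper_force: 0.0
```

Emit:
{"name": "drive_tool", "arguments": {
  "deltas": [0, 0, 0, 0, 0, -2, 4.4, 0, 0, 0, 0, 0, -2, 4.4]
}}

```text
time: 16.75
tcp_pos: [0.4847, 0.3463, 0.1048]
orientation: [-0.002, 0.99, -0.142, 0.002]
ft_force: [0.2, -1.3, 0.7]
width: 0.044
gripper_force: 0.0
```

```bash
python3 - <<'E'
from h import *
p,s=pose();print(p,s['ft_force'])
im=camera('wrist');cv2.imwrite('pics/m3.png',im[:,:,::-1])
chain(p,(.463,.126,.09,10),(.444,-.0872,.06,28.7),(.444,-.0872,.0165,28.7))
E
```

```text
[np.float64(0.48473674838405645), np.float64(0.3462660740291507), np.float64(0.10479361162135858), np.float64(-16.367879835367763)] [ 0.247423   -1.33949365  0.66874179]
rz -26.4 x 4.12 y 21.75 z 1.48  (dist 22.2)
rz -18.7 x -5.57 y 20.67 z 3.00  (dist 21.6)
rz 0.0 x 0.00 y 0.00 z 4.35  (dist 4.3)
```

Emit:
{"name": "drive_tool", "arguments": {
  "deltas": [0, 0, -5.3, 0.8, 4.3, 0.3, 4.6, 0, 0, -10.6, 1.6, 8.7, 0.6, 4.6, 0, 0, -15.8, 2.5, 13, 0.9, 4.6, 0, 0, -21.1, 3.3, 17.4, 1.2, 4.6, 0, 0, -26.4, 4.1, 21.7, 1.5, 4.6]
}}

```text
time: 17.3
tcp_pos: [0.4595, 0.1233, 0.0847]
orientation: [0.0, 0.996, 0.09, -0.001]
ft_force: [0.5, 0.1, 0.2]
width: 0.046
gripper_force: 0.0
```

Emit:
{"name": "drive_tool", "arguments": {
  "deltas": [0, 0, -4.7, -1.4, 5, 0, 4.6, 0, 0, -9.4, -2.8, 10, 0, 4.6, 0, 0, -14, -4.2, 15, 0.5, 4.6, 0, 0, -18.7, -5.6, 19, 1.5, 4.6, 0, 0, -18.7, -5.6, 20.7, 3, 4.6]
}}

```text
time: 17.8
tcp_pos: [0.44, -0.0916, 0.055]
orientation: [-0.0, 0.969, 0.248, -0.001]
ft_force: [0.8, 0.3, -0.0]
width: 0.0461
gripper_force: 0.0
```

Emit:
{"name": "drive_tool", "arguments": {
  "deltas": [0, 0, 0, 0, 0, 0, 4.6]
}}

```text
time: 17.9
tcp_pos: [0.4402, -0.0903, 0.0539]
orientation: [-0.001, 0.969, 0.246, -0.002]
ft_force: [-0.7, 0.5, -0.6]
width: 0.0456
gripper_force: 0.0
```

```bash
python3 - <<'E'
from h import *
p,s=pose();print(p,s['ft_force'])
im=camera('wrist');cv2.imwrite('pics/p1.png',im[:,:,::-1]);k=cam('wrist',s)
for b in blobs(im,'pink',300): print(cv2.minAreaRect(b),rect(k,b,.0085))
chain(p,(.444,-.0872,.0165,28.7))
E
```

```text
[np.float64(0.44022032309319703), np.float64(-0.0902852101714373), np.float64(0.05387819720904097), np.float64(28.483704771547433)] [-0.71146834  0.54318356 -0.61157801]
((316.5, 216.5), (65.0, 49.0), 90.0) (array([ 0.44401688, -0.08678511]), (39.5, 28.0), 28.588476181030273)
rz -0.2 x 0.48 y -0.09 z 3.74  (dist 3.8)
```

Emit:
{"name": "drive_tool", "arguments": {
  "deltas": [0, 0, 0, 0.4, -0.1, 0.5, 4.6, 0, 0, 0, 0.4, -0.1, 2.5, 4.6, 0, 0, 0, 0.4, -0.1, 3.5, 4.6, 0, 0, 0, 0.4, -0.1, 3.8, 4.6, 0, 0, 0, 0.4, -0.1, 3.8, 4.6]
}}

```text
time: 18.45
tcp_pos: [0.4446, -0.0849, 0.0174]
orientation: [-0.0, 0.969, 0.249, -0.0]
ft_force: [-0.7, -0.7, 0.3]
width: 0.0461
gripper_force: 0.0
```

Emit:
{"name": "drive_tool", "arguments": {
  "deltas": [0, 0, 0, 0, 0, 0, 2.4, 0, 0, 0, 0, 0, 0, 2.4, 0, 0, 0, 0, 0, 0, 2.4, 0, 0, 0, 0, 0, 0, 2.4],
  "newtons": 15
}}

```text
time: 18.85
tcp_pos: [0.4451, -0.0857, 0.0181]
orientation: [0.0, 0.969, 0.248, 0.0]
ft_force: [-0.1, 1.2, 3.3]
width: 0.0272
gripper_force: 15.0
```

Emit:
{"name": "drive_tool", "arguments": {
  "deltas": [0, 0, 0, 0, 0, -1, 2.4, 0, 0, 0, 0, 0, -4, 2.4, 0, 0, 0, 0, 0, -7, 2.4, 0, 0, 0, 0, 0, -7, 2.4]
}}

```text
time: 19.25
tcp_pos: [0.4469, -0.0863, 0.0911]
orientation: [0.001, 0.969, 0.248, 0.003]
ft_force: [0.3, -0.6, -0.3]
width: 0.0272
gripper_force: 15.0
```

```bash
python3 - <<'E'
from h import *
p,s=pose();print(p,s['width'],s['gripper_force'],s['ft_force'])
im=camera('wrist');cv2.imwrite('pics/p2.png',im[:,:,::-1])
for b in blobs(im,'pink',300): print(cv2.minAreaRect(b))
m=((p[0]+.4796)/2,(p[1]-.3613)/2,p[2],19)
chain(p,m,(.4796,-.3613,.06,9.2))
E
```

```text
[np.float64(0.4469303573960638), np.float64(-0.08625023336725503), np.float64(0.09106255302884048), np.float64(28.723080340224747)] 0.02718303755306165 14.999999105930328 [ 0.30946087 -0.5863117  -0.25730256]
((318.0, 252.0), (76.0, 58.0), 90.0)
rz 9.7 x -5.18 y 12.85 z -0.00  (dist 13.8)
rz 9.8 x -2.93 y 13.54 z 3.11  (dist 14.2)
```

Emit:
{"name": "drive_tool", "arguments": {
  "deltas": [0, 0, 2.5, -1.3, 3.2, 0, 2.4, 0, 0, 5, -2.6, 6.4, 0, 2.4, 0, 0, 7.5, -3.9, 9.6, 0, 2.4, 0, 0, 9.7, -5.2, 12.8, 0, 2.4]
}}

```text
time: 19.7
tcp_pos: [0.46, -0.2239, 0.0868]
orientation: [-0.001, 0.986, 0.165, -0.001]
ft_force: [1.0, 0.2, -0.7]
width: 0.0275
gripper_force: 15.0
```

Emit:
{"name": "drive_tool", "arguments": {
  "deltas": [0, 0, 3, -0.7, 3.4, 0, 2.4, 0, 0, 6, -1.5, 6.8, 0, 2.4, 0, 0, 9, -2.2, 10.2, 0, 2.4, 0, 0, 9.8, -2.9, 13.5, 1, 2.4, 0, 0, 9.8, -2.9, 13.5, 3.1, 2.4]
}}

```text
time: 20.2
tcp_pos: [0.4788, -0.3647, 0.0569]
orientation: [0.002, 0.997, 0.079, 0.002]
ft_force: [0.5, 0.2, -0.2]
width: 0.0275
gripper_force: 15.0
```

```bash
python3 - <<'E'
from h import *
p,s=pose();print(p,s['width'])
im=camera('wrist');cv2.imwrite('pics/b1.png',im[:,:,::-1])
chain(p,(.4796,-.3613,.0185,9.2))
E
```

```text
[np.float64(0.47878578486634543), np.float64(-0.36474655534270056), np.float64(0.05692954063167323), np.float64(9.03947881303182)] 0.02748788467622261
rz -0.2 x 0.13 y -0.33 z 3.84  (dist 3.9)
```

View pics/b1.png

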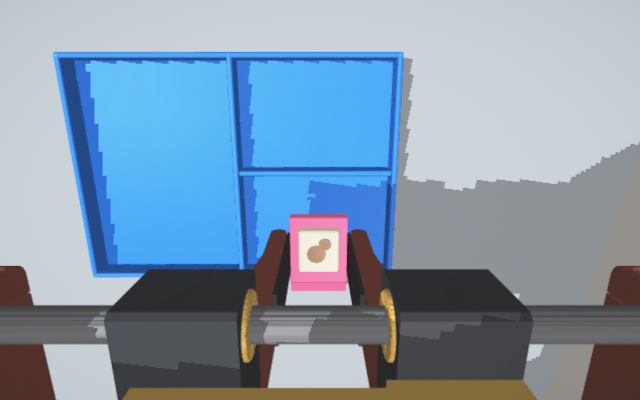

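Pink (319,252) is over the near compartment of the blue tray, with walls at columns 240 and 393 and the divider at row 172. Lowering.

Emit:
{"name": "drive_tool", "arguments": {
  "deltas": [0, 0, 0, 0.2, -0.2, 1, 2.4, 0, 0, 0, 0.2, -0.2, 3, 2.4, 0, 0, 0, 0.2, -0.2, 3.7, 2.4, 0, 0, 0, 0.2, -0.2, 3.9, 2.4, 0, 0, 0, 0.2, -0.2, 3.9, 2.4]
}}

```text
time: 20.75
tcp_pos: [0.4788, -0.3566, 0.0176]
orientation: [-0.0, 0.997, 0.081, -0.001]
ft_force: [0.6, -0.5, -0.1]
width: 0.0277
gripper_force: 15.0
```

Emit:
{"name": "drive_tool", "arguments": {
  "deltas": [0, 0, 0, 0, 0, 0.1, 2.4, 0, 0, 0, 0, 0, 0.1, 2.4]
}}

```text
time: 20.95
tcp_pos: [0.4792, -0.3571, 0.0172]
orientation: [-0.0, 0.997, 0.081, 0.0]
ft_force: [-0.5, 2.6, 3.4]
width: 0.0274
gripper_force: 15.0
```

Emit:
{"name": "drive_tool", "arguments": {
  "deltas": [0, 0, 0, 0, 0, 0, 3.4, 0, 0, 0, 0, 0, 0, 4.2, 0, 0, 0, 0, 0, 0, 4.2, 0, 0, 0, 0, 0, -1, 4.2, 0, 0, 0, 0, 0, -5, 4.2]
}}

```text
time: 21.45
tcp_pos: [0.4767, -0.356, 0.0642]
orientation: [-0.002, 0.997, 0.08, -0.003]
ft_force: [0.7, -0.1, 0.5]
width: 0.0422
gripper_force: 0.0
```

Emit:
{"name": "drive_tool", "arguments": {
  "deltas": [0, 0, 0, 0, 0, -4, 5.2, 0, 0, 0, 0, 0, -4, 5.2]
}}

```text
time: 21.65
tcp_pos: [0.4819, -0.36, 0.1124]
orientation: [0.003, 0.997, 0.08, 0.003]
ft_force: [0.3, -0.4, 0.5]
width: 0.0511
gripper_force: 0.0
```

```bash
python3 - <<'E'
from h import *
p,s=pose();print(p,s['ft_force'])
chain(p,(.58,-.2,.10,1.1),(.655,-.0867,.065,1.1))
E
```

```text
[np.float64(0.48186157400417623), np.float64(-0.3600301151388158), np.float64(0.11240444069919651), np.float64(9.224775361709199)] [ 0.32206288 -0.36557779  0.51336809]
rz 8.1 x 12.25 y -14.22 z 1.24  (dist 18.8)
rz 0.0 x 7.72 y -11.18 z 3.50  (dist 14.0)
```

Emit:
{"name": "drive_tool", "arguments": {
  "deltas": [0, 0, 2, 2.5, -2.8, 0, 5.2, 0, 0, 4, 5, -5.7, 0.3, 5.2, 0, 0, 6, 7.4, -8.5, 0.6, 5.2, 0, 0, 8.1, 9.8, -11.4, 0.9, 5.2, 0, 0, 8.1, 12.2, -14.2, 1.2, 5.2]
}}

```text
time: 22.15
tcp_pos: [0.577, -0.1966, 0.0946]
orientation: [-0.0, 1.0, 0.009, -0.0]
ft_force: [0.7, -0.1, 0.3]
width: 0.0521
gripper_force: 0.0
```

Emit:
{"name": "drive_tool", "arguments": {
  "deltas": [0, 0, 0, 2.5, -3.7, 0.5, 5.2, 0, 0, 0, 5, -7.5, 1, 5.2, 0, 0, 0, 7.7, -11.2, 2, 5.2, 0, 0, 0, 7.7, -11.2, 3.5, 5.2, 0, 0, 0, 7.7, -11.2, 3.5, 5.2]
}}

```text
time: 22.65
tcp_pos: [0.6499, -0.0833, 0.0574]
orientation: [-0.0, 1.0, 0.011, -0.002]
ft_force: [-1.1, 0.1, 0.3]
width: 0.0522
gripper_force: 0.0
```

```bash
python3 - <<'E'
from h import *
p,s=pose();print(p,s['ft_force'])
im=camera('wrist');cv2.imwrite('pics/o1.png',im[:,:,::-1]);k=cam('wrist',s)
for b in blobs(im,'orange',2000): print(cv2.minAreaRect(b),rect(k,b,.02))
chain(p,(.655,-.0867,.018,1.1))
E
```

```text
[np.float64(0.6498578043690405), np.float64(-0.083300924327277), np.float64(0.057387830439668), np.float64(1.2632955588627492)] [-1.14165588  0.05465158  0.29455476]
((325.5, 232.0), (106.0, 59.0), 90.0) (array([ 0.64753125, -0.08727892]), (63.6, 31.9), 1.1418896913528442)
rz 0.2 x 0.51 y 0.35 z 3.94  (dist 4.0)
```

Emit:
{"name": "drive_tool", "arguments": {
  "deltas": [0, 0, 0, 0.5, 0.35, 0.5, 5.2, 0, 0, 0, 0.5, 0.35, 2.5, 5.2, 0, 0, 0, 0.5, 0.35, 3.5, 5.2, 0, 0, 0, 0.5, 0.35, 3.8, 5.2, 0, 0, 0, 0.5, 0.35, 3.8, 5.2]
}}

```text
time: 23.2
tcp_pos: [0.656, -0.0886, 0.0214]
orientation: [-0.0, 1.0, 0.009, -0.0]
ft_force: [-0.3, -0.2, -0.3]
width: 0.0518
gripper_force: 0.0
```

Emit:
{"name": "drive_tool", "arguments": {
  "deltas": [0, 0, 0, 0, 0, 0, 2.9, 0, 0, 0, 0, 0, 0, 2.9, 0, 0, 0, 0, 0, 0, 2.9, 0, 0, 0, 0, 0, 0, 2.9],
  "newtons": 20
}}

```text
time: 23.6
tcp_pos: [0.6569, -0.0879, 0.0223]
orientation: [0.0, 1.0, 0.01, 0.0]
ft_force: [-0.9, -0.7, 3.1]
width: 0.0329
gripper_force: 20.0
```

Emit:
{"name": "drive_tool", "arguments": {
  "deltas": [0, 0, 0, 0, 0, -1, 2.9, 0, 0, 0, 0, 0, -4, 2.9, 0, 0, 0, 0, 0, -7, 2.9, 0, 0, 0, 0, 0, -7, 2.9]
}}

```text
time: 24.0
tcp_pos: [0.6594, -0.0882, 0.0965]
orientation: [0.001, 1.0, 0.01, 0.004]
ft_force: [1.1, 0.2, -0.0]
width: 0.0326
gripper_force: 20.0
```

```bash
python3 - <<'E'
from h import *
p,s=pose();print(p,s['width'],s['gripper_force'],s['ft_force'])
m=((p[0]+.4957)/2,(p[1]-.2706)/2,p[2],4)
chain(p,m,(.4957,-.2706,.066,9.2))
E
```

```text
[np.float64(0.6594397500137971), np.float64(-0.08822429379797841), np.float64(0.09654041772039304), np.float64(1.1356368609715128)] 0.03258552578377604 19.999945163726807 [ 1.0506182   0.22382124 -0.01215278]
rz -2.9 x -8.37 y 8.95 z -0.00  (dist 12.3)
rz -5.2 x -8.80 y 8.53 z 3.05  (dist 12.6)
```

Emit:
{"name": "drive_tool", "arguments": {
  "deltas": [0, 0, -1, -2.1, 2.2, 0, 2.9, 0, 0, -2, -4.2, 4.5, 0, 2.9, 0, 0, -2.9, -6.3, 6.7, 0, 2.9, 0, 0, -2.9, -8.4, 9, 0, 2.9]
}}

```text
time: 24.4
tcp_pos: [0.573, -0.1799, 0.0912]
orientation: [-0.0, 0.999, 0.036, -0.0]
ft_force: [1.0, -0.5, -0.6]
width: 0.0328
gripper_force: 20.0
```

Emit:
{"name": "drive_tool", "arguments": {
  "deltas": [0, 0, -1.3, -2.2, 2.1, 0, 2.9, 0, 0, -2.6, -4.4, 4.3, 0, 2.9, 0, 0, -4, -6.6, 6.4, 0, 2.9, 0, 0, -5.2, -8.8, 8.5, 1, 2.9, 0, 0, -5.2, -8.8, 8.5, 3, 2.9]
}}

```text
time: 24.9
tcp_pos: [0.4909, -0.2728, 0.0622]
orientation: [0.001, 0.997, 0.079, 0.0]
ft_force: [1.3, 0.3, -0.6]
width: 0.033
gripper_force: 20.0
```

```bash
python3 - <<'E'
from h import *
p,s=pose();print(p,s['width'])
im=camera('wrist');cv2.imwrite('pics/b2.png',im[:,:,::-1])
chain(p,(.4957,-.2706,.0225,9.2))
E
```

```text
[np.float64(0.49086180099727794), np.float64(-0.2728404479173581), np.float64(0.062185535508339176), np.float64(9.099631271709116)] 0.03295289803310981
rz -0.1 x 0.51 y -0.14 z 3.97  (dist 4.0)
```

View pics/b2.png

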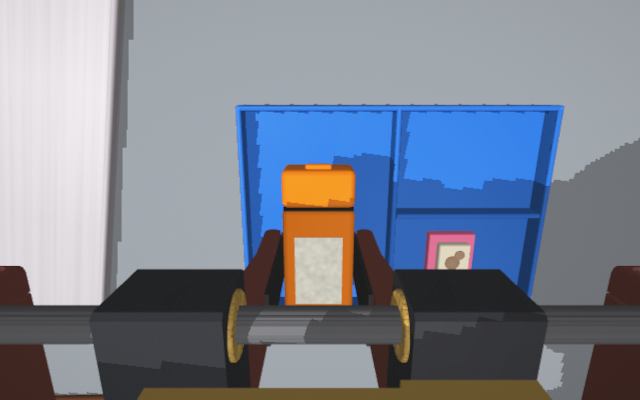

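Pink lies wax up in its compartment at (451,252). The orange mailer (318,235) is over the long compartment, whose walls are at columns 243 and 396. Lowering.

Emit:
{"name": "drive_tool", "arguments": {
  "deltas": [0, 0, 0, 0.4, 0, 1, 2.9, 0, 0, 0, 0.4, 0, 3, 2.9, 0, 0, 0, 0.4, 0, 3.7, 2.9, 0, 0, 0, 0.4, 0, 4, 2.9, 0, 0, 0, 0.4, 0, 4, 2.9]
}}

```text
time: 25.45
tcp_pos: [0.4968, -0.2691, 0.0223]
orientation: [-0.0, 0.997, 0.081, -0.0]
ft_force: [-1.8, 2.1, 3.4]
width: 0.0329
gripper_force: 20.0
```

Emit:
{"name": "drive_tool", "arguments": {
  "deltas": [0, 0, 0, 0, 0, 0.1, 2.9, 0, 0, 0, 0, 0, 0.1, 2.9]
}}

```text
time: 25.65
tcp_pos: [0.4969, -0.2691, 0.0222]
orientation: [-0.0, 0.997, 0.081, -0.0]
ft_force: [-3.6, 4.1, 15.4]
width: 0.033
gripper_force: 20.0
```

Contact. Release, lift and back off toward the start side, clear of both cameras' view of the trays.

Emit:
{"name": "drive_tool", "arguments": {
  "deltas": [0, 0, 0, 0, 0, -0.1, 3.8, 0, 0, 0, 0, 0, -0.1, 4.4, 0, 0, 0, 0, 0, -0.1, 4.4, 0, 0, 0, 0, 0, -1.5, 4.4, 0, 0, 0, 0, 0, -6, 4.4]
}}

```text
time: 26.15
tcp_pos: [0.4939, -0.2684, 0.0784]
orientation: [-0.002, 0.997, 0.08, -0.003]
ft_force: [0.7, 0.1, -0.2]
width: 0.0439
gripper_force: 0.0
```

Emit:
{"name": "drive_tool", "arguments": {
  "deltas": [0, 0, 0, -2, 2, -4, 4.4, 0, 0, 0, -4, 5, -8, 4.4, 0, 0, 0, -6, 9, -12, 4.4, 0, 0, 0, -9, 13, -14, 4.4, 0, 0, 0, -12, 17, -14, 4.4]
}}

```text
time: 26.65
tcp_pos: [0.4129, -0.4453, 0.2235]
orientation: [0.002, 0.997, 0.081, 0.002]
ft_force: [1.4, -0.7, 0.7]
width: 0.0439
gripper_force: 0.0
```

Emit:
{"name": "drive_tool", "arguments": {
  "deltas": [0, 0, 0, -3, 4, 0, 4.4, 0, 0, 0, -6, 8, 0, 4.4, 0, 0, 0, -9, 12, 0, 4.4, 0, 0, 0, -9, 12, 0, 4.4, 0, 0, 0, -9, 12, 0, 4.4]
}}

```text
time: 27.15
tcp_pos: [0.3418, -0.5765, 0.2192]
orientation: [-0.0, 0.997, 0.079, 0.0]
ft_force: [1.0, 0.4, 0.4]
width: 0.0441
gripper_force: 0.0
```

```bash
python3 - <<'E'
from h import *
p,s=pose();print(p,s['ft_force'],s['time'])
im=camera('top');k=cam('top')
cv2.imwrite('pics/end.png',cv2.resize(im[110:310,110:550,::-1],None,fx=1.8,fy=1.8,interpolation=cv2.INTER_CUBIC))
E
```

```text
[np.float64(0.34180280563110804), np.float64(-0.5764778392761251), np.float64(0.2192449350107731), np.float64(9.093546956069705)] [1.03302458 0.43459426 0.39169322] 27.15
```

View pics/end.png

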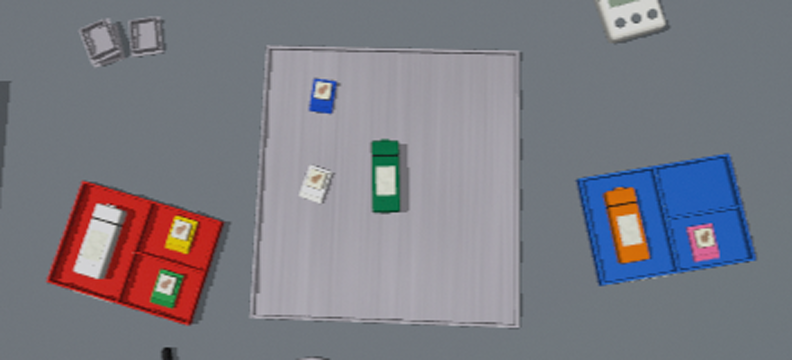

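The end picture shows the red tray with the white mailer (100,242), yellow (181,234) and green (166,287), and the blue tray with orange (627,225) and pink (704,241). The blue block, white block and green mailer have not moved.

```bash
python3 -c "
from cell import workorder;print(workorder.sign_off())"
```

```text
the job is handed in; nothing more can be done
None
```

Job handed in at about 27 s of the 104 s: yellow block, green block and white mailer are in the red tray, pink block and orange mailer in the blue tray, and the final picture shows every block wax up in its own compartment and the stock items where they lay.

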